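Stop the ring marker and hold up its ring cassette

ROBOT

A 6-joint arm with a two-finger parallel gripper is mounted at the origin on the work surface. World frame = base frame: x ahead of the robot, y to its left, z up, the work surface at z = 0. Lengths are in m, angles in rad, forces in N, time in s.
With the tool pointing down it reaches from about 0.3 to 0.875 m from the base axis. Payload 6.4 kg.
Tool frame: the origin (TCP) lies midway between the tips of the shut fingers; the grasp point (between the pads) lies 19 mm behind it (robot.grip_depth is the distance from the TCP to the grasp point, in m); y points along the fingers, z is the direction in which the jaws open and shut, and the axes are right-handed (so a half turn about y gives the same grasp; the last joint's range is limited). The gripper opens to 88 mm and grips with 3 to 60 N. Pads are 18 mm wide; open, the fingers measure 123 mm over their backs; the gripper's body (75 mm by 187 mm) begins 45 mm behind the grasp point.
Start: joints at [1.004, 0.181, 1.607, -0, 1.354, -0.206], TCP at [0.203, 0.538, 0.239] pointing down, gripper open.
Joint ranges: [-2.99, 2.99], [-0.89, 2.07], [0.3, 2.58], [-1.14, 4.28], [0, 2.63], [-3.12, 3.12]. Speed limits (rad/s): [2.57, 2.57, 3.01, 3.14, 3.14, 3.14].

INTERFACE

Orientations are given as a unit quaternion [w, x, y, z].
In Python, from bench import robot, optics gives the robot as it stands. The module is installed in compiled form; this text tells all that it offers.
- The arm moves only by the tool drive_tool, never from a script. Its argument "motion" is a list of rows, each an object of numbers: "tx", "ty", "tz": the shift along the tool's x, y, z in m; "ax", "ay", "az": the turn, a rotation vector about the tool's x, y, z in degrees. A call has 1 to 20 rows; each row shifts and turns the pose as measured when the row begins, along the tool's axes as they then stand; what a row does not reach is not made up. A row lasts 1/10 s, in which the tool goes at most 50 mm and 8.59 degrees, less where a joint would pass 70% of its speed; a pose out of reach is approached as far as the arm can. A call is refused whole if a number of a shift passes 0.05 or a number of a turn 8.59, either way. A call with a gripper value outside its range is refused whole. "fingers" is the finger opening in m, from 0 to 0.0881, set as the call begins (left out, the last holds). The fingers move at their own pace and stop on an object; "newtons" is the grip in N (left out, the last holds). Time passes only in rows, so rows that do not move let the fingers close. It gives the time, the measured TCP pose, the force and the opening at its end, in the units of the state.
- robot.observe(): the state, without advancing time (a new reading comes with each control period).
- optics.read_camera(name): name is "scene" or "top" or "wrist"; returns a dict with "img" (480x640x3 uint8, red, green, blue), "depth" (480x640 float32, m along the optical axis (not along the pixel's ray), 0 where there is no reading), "fx", "fy", "cx", "cy" (pixels), "xyz" and "orientation" of the camera in the world. Camera axes: x right, y up, looking along -z (the intrinsics and any distortion apply to the point x, -y, -z); pixel columns grow to the right and rows downward; lengths in m; the calibration is good to about 2 mm. A picture is of the moment at which its call begins.
- robot.job_done(): hands the job in, once; it reports no verdict.
The state is a dict: "time": time; "q": joint angles; "joint_vel": joint speeds; "tau": joint torques, N m; "position": TCP position; "orientation": TCP orientation; "wrist_force": force on the tool from outside, world axes, zero at the start; "torque": the same for the moment, N m; "grip_width": finger opening in m.
Only numpy, scipy, OpenCV 4.12 (cv2) and the standard library are available. Lean on these libraries where they do the work, as an engineer would, in place of code of your own. Each camera call takes 0.05 s, during which the arm holds its last target.

TASK

Stop the ring marker: press the mushroom button on its stop box right down and let it spring back, then twist the mushroom clockwise as far as it goes to reset it. Then pinch the two side catches of the ring cassette together, lift the cassette by them straight up out of the loading bay, and finish while still holding it by the pinched catches: level, still, and about 100 mm above where it sat. Leave the other things on the bench alone.

Things in the scene. Friction and masses are not known exactly. Their poses are not given: they have to be found in the camera images.
- stop_top (a point): centre of the top face of the black mushroom button on the grey stop box. The box is fixed, 80 x 80 mm and 60 mm high; the round mushroom head is 40 mm in diameter and 22 mm thick, its underside 18 mm above the box, its top (this point) 100 mm above the bench when up; a white mark on top runs from the centre towards the point's x axis. z up
- stop_press (a joint): how far the mushroom is pressed down, m: 0 up, 0.006 fully down; a spring returns it (1.2 N to start, 6 N fully down)
- stop_turn (a joint): how far the mushroom head is turned clockwise seen from above, rad: it starts between 0 and 0.15 and the stop is at 0.9 (reset); it turns about the vertical through stop_top with light friction (0.03 N m) and stays where it is left
- dock: the ring marker, a low fixed machine 170 mm (x) by 150 mm (y) with a grey base whose top face is 40 mm above the bench. Origin on the bench under the centre of the loading bay, x pointing away from its white marking head (40 x 110 mm, top 90 mm above the bench, begins 62 mm from the bay's centre, on the -x side). The bay is a pocket 84 mm (x) by 64 mm (y) at its mouth, 30 mm deep; below its aluminium lips it widens so that the catches' hooks lie under the lips
- cassette_center (a point): centre, half-way up, of the loose ring cassette (about 0.25 kg), 33 mm above its underside and 43 mm above the bench when seated in the bay. Its body is 80 mm (x) by 37 mm (y), 45 mm high, with end cheeks 62 mm wide in y; a row of rings stands on top of it, their tops 60 mm above the underside. z up; its axes are parallel to those of the dock when seated
- cassette_tabs (a point): point midway between the ribbed finger tabs of the cassette's two catches, 54 mm above the cassette's underside (64 mm above the bench when seated). The tabs are upright black plates 28 mm wide (x) and 5 mm thick, one at each side (+y and -y), their outer faces 62 mm apart at rest and 48 mm apart when pinched home; they stand free from 40 to 76 mm above the bench when seated. Pinch them along the cassette's y axis
- catch_l (a joint): how far the catch on the cassette's +y side is pushed inwards, m: 0 at rest (spring, 1.5 N), 0.007 fully in (5 N). Its hook lets go of the lip beyond about 0.004
- catch_r (a joint): the same for the catch on the -y side
- ring_box: bystander: dark open wooden ring box 70 x 70 x 35 mm, origin at the centre of its underside
- ring_stick: bystander: cork stick 18 x 90 x 18 mm lying along y with a steel ring on it, origin at the centre of its underside
- loupe: bystander: black loupe, 36 mm in diameter and 30 mm high, origin at the centre of its underside
- steel_block: bystander: flat steel bench block 60 x 60 x 22 mm, origin at the centre of its underside

How it is judged:
On the way, in this order (a step that is already met when the one before it is completed fails the run):
1. the mushroom button is pressed down (more than 4.2 mm) (value of joint stop_press above 0.0042 m), for 0.05 s.
2. the mushroom is up again and turned clockwise to its reset stop (more than 0.75 rad) (value of joint stop_turn above 0.75 rad and value of joint stop_press below 0.003 m), for 0.1 s.
3. both catches are pinched in while the cassette still sits in the bay (value of joint each of catch_l, catch_r above 0.0045 m and height (world z) of cassette_center below 0.065 m), for 0.05 s.
At the end, for the whole second after the job is handed in: held by the fingers: both catches in over 4.5 mm, cassette centre 113 to 260 mm above the bench and within 100 mm sideways of the bay, within 15 degrees of level, under 30 mm/s, not touching the marker; mushroom up and turned beyond 0.75 rad; bystanders moved under 30 mm (height (world z) of cassette_center between 0.113 and 0.26 m and horizontal distance between cassette_center and dock below 0.1 m and value of joint each of catch_l, catch_r above 0.0045 m and contact force between the fingers and cassette above 3 N and contact force between cassette and dock below 0.2 N and angle between cassette_center's own z axis and vertical below 0.26 rad and linear speed of cassette below 0.03 m/s and value of joint stop_turn above 0.75 rad and value of joint stop_press below 0.0015 m); the arm keeps its last pose, push and grip.
It fails at once if the ring box is moved more than 30 mm (distance of ring_box from where it was at the start of the episode above 0.03 m).
It fails at once if the ring stick is moved more than 30 mm (distance of ring_stick from where it was at the start of the episode above 0.03 m).
It fails at once if the loupe is moved more than 30 mm (distance of loupe from where it was at the start of the episode above 0.03 m).
It fails at once if the steel block is moved more than 30 mm (distance of steel_block from where it was at the start of the episode above 0.03 m).
It also fails if it takes over 54 s, if anything falls off the work surface, if the arm or the gripper's body presses on something with over 40 N, if the wrist force passes 120 N, or if a joint passes its speed limit or range.

## Working session

There is one attempt and no reset: what is moved stays moved. The work goes in short steps, Python scripts to look and compute and a tool call to move; the robot and the scene stay as the last step left them, time stands still between calls to the robot, and variables do not carry over. Pictures are saved under pics/ and viewed, and the job is handed in when it is done.

Besides the shell and the picture viewer there is one more tool, called after "Request:" by a JSON object that holds its "fn" and its "kwargs", one argument or row to a line. drive_tool: Moves the arm, as the interface text tells. Its arguments: {"type":"object","properties":{"motion":{"type":"array"},"fingers":{"type":"number"},"newtons":{"type":"number"}},"required":["motion"]}

```bash
mkdir -p pics
python3 - <<'E'
from bench import robot, optics
import cv2
print(robot.observe())
for n in ("scene","top","wrist"):
    c=optics.read_camera(n); cv2.imwrite(f"pics/{n}0.png",c["img"][:,:,::-1])
    print(n,{k:c[k] for k in c if k not in("img","depth")},c["depth"].min(),c["depth"].max())
E
```

```text
{'time': 0.0, 'q': array([ 1.00370667e+00,  1.81533798e-01,  1.60797182e+00, -2.31301275e-05,
        1.35380915e+00, -2.06319995e-01]), 'joint_vel': array([ 0.00088858, -0.00207796, -0.00080305, -0.00158961,  0.00319185,
        0.00057521]), 'tau': array([ 1.55488058e-03, -4.33840656e+01, -3.41864884e+01,  7.03086751e-02,
        3.82896164e-02, -9.44800172e-05]), 'position': array([0.20268447, 0.53753128, 0.2378317 ]), 'orientation': array([-0.69506693,  0.69620075, -0.12708118,  0.12663672]), 'wrist_force': array([ 0.72062506, -0.48814709, -0.30254779]), 'torque': array([-0.01141928, -0.02231016,  0.03875957]), 'grip_width': 0.08808851347735487}
scene {'fx': 575.0222842373042, 'fy': 575.0222842373042, 'cx': 312.49444399085615, 'cy': 246.14417882707042, 'xyz': array([ 1.35619723, -0.68509706,  1.12275984]), 'orientation': array([0.84357571, 0.34933144, 0.15719247, 0.37634836])} 0.0 3.9993517
top {'fx': 449.49727201394984, 'fy': 449.49727201394984, 'cx': 322.89903322402006, 'cy': 243.20849672036883, 'xyz': array([0.41057807, 0.00439795, 1.15934172]), 'orientation': array([ 0.71447061,  0.05461858, -0.07151466, -0.69385461])} 0.0 2.1520886
wrist {'fx': 333.42568238475565, 'fy': 333.42568238475565, 'cx': 317.2608147577679, 'cy': 241.0262511287424, 'xyz': array([0.12560045, 0.56718517, 0.38371899]), 'orientation': array([ 0.81170689, -0.13291267, -0.09126777,  0.56137006])} 0.0 1.3061043
```

View pics/top0.png

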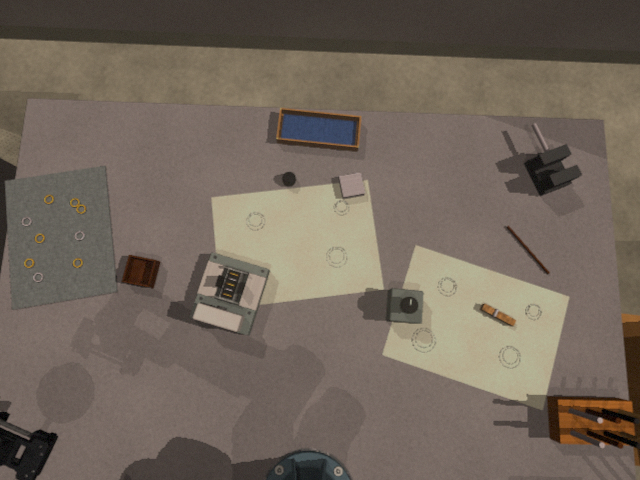

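View pics/scene0.png

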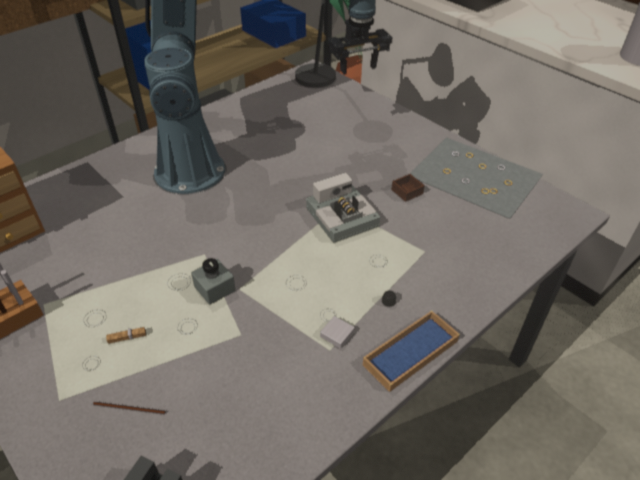

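View pics/wrist0.png

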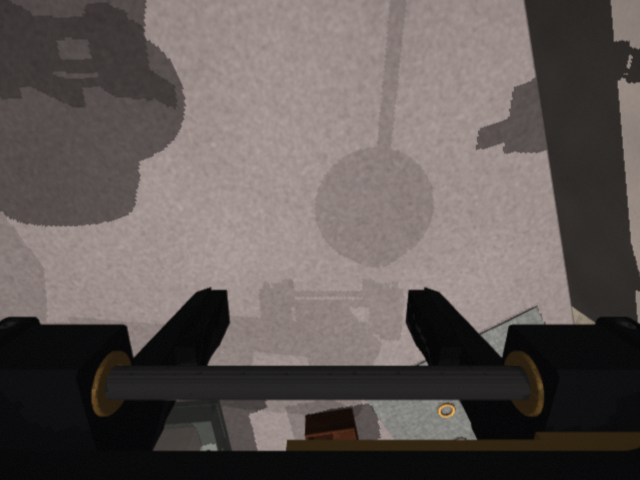

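The top view shows the stop box near (405,305) with the mushroom at about (409,304), the marker dock near (232,293) with its white head towards (216,318), the ring box at (141,271), the cork stick at (496,315), the loupe at (289,179) and the steel block at (351,185). I'll enlarge the two that matter.

```bash
cat > h.py <<'E'
import numpy as np, cv2
from scipy.spatial.transform import Rotation as R
def rot(q): return R.from_quat([q[1],q[2],q[3],q[0]]).as_matrix()
def ray(c,u,v):
    d=np.array([(u-c["cx"])/c["fx"],-(v-c["cy"])/c["fy"],-1.0]); return rot(c["orientation"])@d
def onplane(c,u,v,z):
    d=ray(c,u,v); t=(z-c["xyz"][2])/d[2]; return c["xyz"]+t*d
def cloud(c):
    v,u=np.mgrid[0:480,0:640]; d=c["depth"]
    P=np.stack([(u-c["cx"])/c["fx"]*d,-(v-c["cy"])/c["fy"]*d,-d],-1)
    P=P@rot(c["orientation"]).T+c["xyz"]; P[d<=0]=np.nan; return P
def crop(c,x0,y0,x1,y1,s,name):
    cv2.imwrite(name,cv2.resize(c["img"][y0:y1,x0:x1,::-1],None,fx=s,fy=s,interpolation=cv2.INTER_CUBIC))
E
python3 - <<'E'
from h import *
from bench import robot, optics
c=optics.read_camera("top"); P=cloud(c); np.savez("top.npz",P=P,img=c["img"])
crop(c,185,245,275,340,6,"pics/dock.png"); crop(c,380,275,435,335,9,"pics/stop.png")
for (x0,y0,x1,y1) in [(185,245,275,340),(380,275,435,335)]:
    p=P[y0:y1,x0:x1].reshape(-1,3); z=p[:,2]
    print(np.histogram(z,bins=np.arange(-.005,.115,.005)))
p=P[275:335,380:435].reshape(-1,3); m=p[:,2]>.09; print("mush",m.sum(),p[m].mean(0),p[m].min(0),p[m].max(0))
m=abs(p[:,2]-.06)<.005; print(cv2.minAreaRect(p[m][:,:2].astype(np.float32)))
p=P[240:345,185:280].reshape(-1,3)
m=abs(p[:,2]-.04)<.006; r=cv2.minAreaRect(p[m][:,:2].astype(np.float32)); print("base",r,cv2.boxPoints(r))
m=abs(p[:,2]-.09)<.006; r=cv2.minAreaRect(p[m][:,:2].astype(np.float32)); print("head",r,p[m].mean(0))
E
```

```text
(array([1362, 2669,  217,   90,   27,   31,   38,   50,  975, 1417,   79,
        131,  357,   50,   58,   38,   63,   39,  330,  474,    8,    0,
          0]), array([-0.005,  0.   ,  0.005,  0.01 ,  0.015,  0.02 ,  0.025,  0.03 ,
        0.035,  0.04 ,  0.045,  0.05 ,  0.055,  0.06 ,  0.065,  0.07 ,
        0.075,  0.08 ,  0.085,  0.09 ,  0.095,  0.1  ,  0.105,  0.11 ]))
(array([ 705, 1320,   69,   12,   10,   14,   11,   14,    9,   13,   17,
         19,  380,  431,   13,    0,    0,    2,    9,   18,  114,   93,
          1]), array([-0.005,  0.   ,  0.005,  0.01 ,  0.015,  0.02 ,  0.025,  0.03 ,
        0.035,  0.04 ,  0.045,  0.05 ,  0.055,  0.06 ,  0.065,  0.07 ,
        0.075,  0.08 ,  0.085,  0.09 ,  0.095,  0.1  ,  0.105,  0.11 ]))
mush 226 [ 0.4614697  -0.22452124  0.09923937] [ 0.44263928 -0.24473142  0.09020258] [ 0.48028524 -0.20602784  0.10578114]
((0.4615342319011688, -0.22573226690292358), (0.07999859005212784, 0.08002620190382004), 86.52520751953125)
base ((0.481162428855896, 0.21036195755004883), (0.15136176347732544, 0.1698949784040451), 75.12641143798828) [[0.37963483 0.15902174]
 [0.54383737 0.11541186]
 [0.58269    0.26170218]
 [0.4184875  0.30531207]]
head ((0.42316877841949463, 0.22502270340919495), (0.11023412644863129, 0.04444652050733566), 75.27193450927734) [0.42109923 0.22477061 0.0903735 ]
```

```bash
ls pics
```

```text
dock.png
scene0.png
stop.png
top0.png
wrist0.png
```

View pics/dock.png

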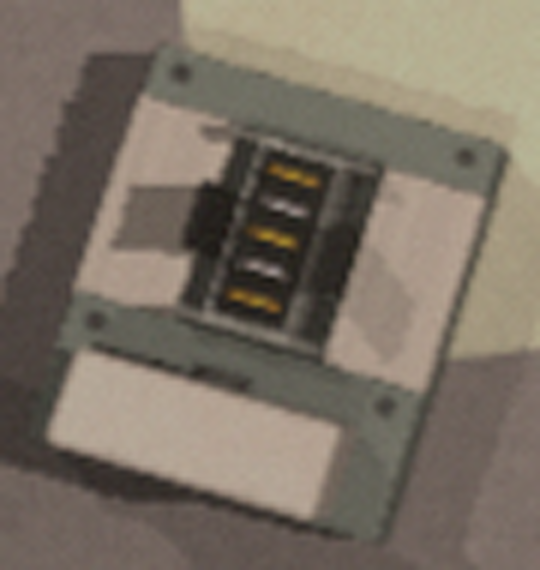

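View pics/stop.png

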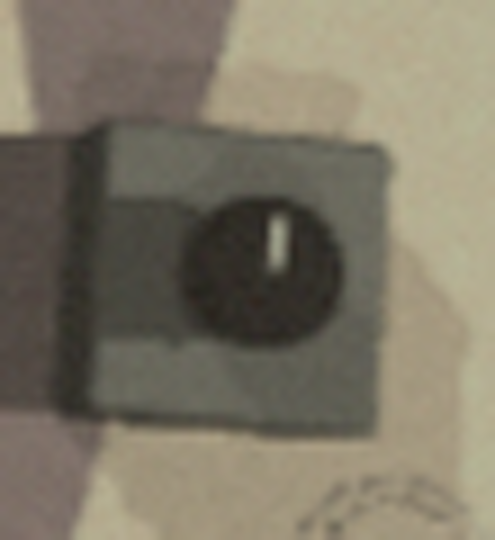

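Run:
```python
from h import *
from bench import optics
c=optics.read_camera("top");s=optics.read_camera("scene")
print("ring ctr top", onplane(c,230.7,285.0,.07), "mush ray",onplane(c,380+262/9,275+271/9,.1))
a=np.radians(-14.9);X=np.array([np.cos(a),np.sin(a)]);Y=np.array([-X[1],X[0]]);O=np.array([.501,.2045])
for n,k in(("top",c),("scene",s)):
    p=cloud(k).reshape(-1,3); p=p[np.isfinite(p[:,0])]
    q=np.stack([(p[:,:2]-O)@X,(p[:,:2]-O)@Y,p[:,2]],1)
    m=(abs(q[:,0])<.025)&(q[:,2]>.066)&(q[:,2]<.083)&(abs(q[:,1])<.045)
    for sgn in(1,-1):
        t=q[m&(q[:,1]*sgn>.015)]; print(n,sgn,len(t),t.mean(0) if len(t) else '',t.min(0) if len(t) else '',t.max(0) if len(t) else '')
    m=(q[:,2]>.083)&(q[:,2]<.1)&(abs(q[:,1])<.09)&(abs(q[:,0])<.15); print("head",np.percentile(q[m],[2,50,98],axis=0))
    m=(abs(q[:,2]-.06)<.012)&(abs(q[:,1])<.02)&(abs(q[:,0])<.05); print("cass",np.percentile(q[m],[2,50,98],axis=0))
# mush from scene
p=cloud(s).reshape(-1,3); m=(p[:,2]>.095)&(np.hypot(p[:,0]-.4615,p[:,1]+.2245)<.04); print("scene mush",p[m].mean(0),p[m].min(0),p[m].max(0))
crop(s,290,150,400,250,7,"pics/sdock.png")
```

```text
ring ctr top [0.49832699 0.2003185  0.07      ] mush ray [ 0.4609276  -0.22491098  0.1       ]
top 1 38 [-0.00046556  0.02805449  0.07596395] [-0.01464681  0.02493933  0.06831319] [0.01308369 0.03193354 0.08214787]
top -1 35 [-0.00058905 -0.02906035  0.07437543] [-0.01471777 -0.03192943  0.06664325] [ 0.01276896 -0.02582231  0.0801164 ]
head [[-0.10174759 -0.05353088  0.08552465]
 [-0.08261407 -0.00092803  0.09053478]
 [-0.06336055  0.05141416  0.09444349]]
cass [[-0.03925778 -0.01838297  0.05103293]
 [-0.00155819 -0.00097921  0.05713104]
 [ 0.03760082  0.01803228  0.07046177]]
scene 1 26 [0.00442684 0.02587815 0.07147448] [-0.0135763   0.02192784  0.06609361] [0.01678459 0.0330831  0.07729268]
scene -1 29 [ 0.00409224 -0.03098421  0.07147376] [-0.01414453 -0.03486443  0.06626065] [ 0.02098041 -0.0261938   0.08167309]
head [[-0.09653907 -0.05437133  0.08337322]
 [-0.07638743 -0.00407752  0.08709368]
 [-0.05760478  0.04869693  0.09195736]]
cass [[-0.0340877  -0.01870023  0.04894965]
 [ 0.01144221 -0.00276168  0.05423884]
 [ 0.04349233  0.01695596  0.06745395]]
scene mush [ 0.46600811 -0.22827158  0.09821608] [ 0.446336   -0.24763831  0.09500265] [ 0.48395753 -0.20982304  0.10363617]
```

View pics/sdock.png

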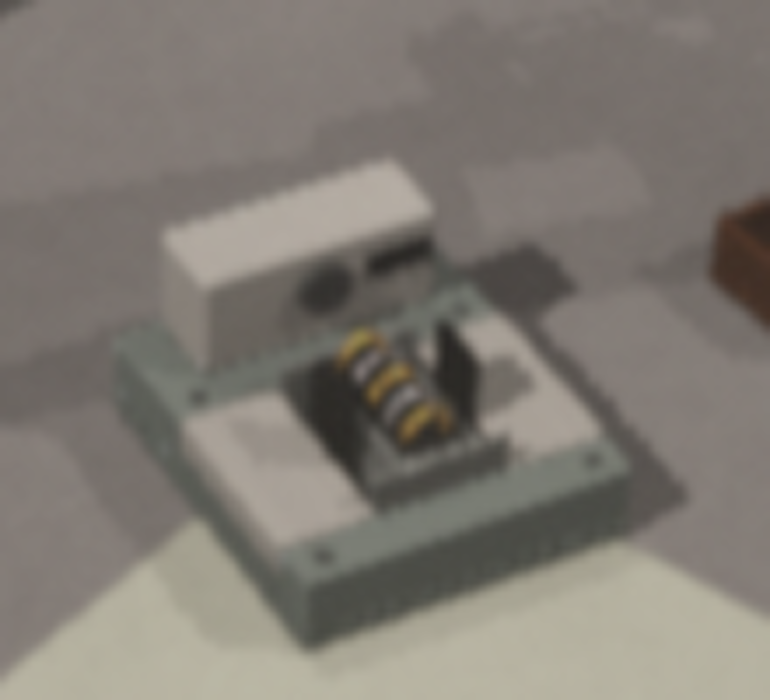

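The enlarged views show the dock yawed about -14.9° with two dark tabs at roughly ±0.03 m in its y. The mushroom's white mark points up-image, along world +x. The top and scene cameras differ by about 5 mm, so I'll refine with the wrist camera once close. Next I'll work out the tool axes and shifts.

```bash
cat >> h.py <<'E'
def plan(target, jawyaw=None, robot=None):
    if robot is None: from bench import robot
    s=robot.observe(); M=rot(s["orientation"]); p=s["position"]
    cur=np.degrees(np.arctan2(M[1,2],M[0,2]))
    print("t %.2f"%s["time"],"pos",p.round(4),"jaw yaw %.2f"%cur,"down",M[:,1].round(4),"q",s["q"].round(3),"F",s["wrist_force"].round(2),"w %.4f"%s["grip_width"])
    d=M.T@(np.array(target)-p); print("tool shift",d.round(4),"norm %.3f"%np.linalg.norm(d),"world",(np.array(target)-p).round(4))
    if jawyaw is not None:
        e=(jawyaw-cur+90)%180-90; print("ay deg (cw +): %.2f"%(-e))
E
python3 - <<'E'
from h import *
plan([.4635,-.2262,.24])
from bench import robot; print(rot(robot.observe()["orientation"]).round(3))
plan([.5035,.2025,.24],75.1)
E
```

```text
t 0.30 pos [0.2029 0.5378 0.2384] jaw yaw 69.33 down [-3.e-04 -5.e-04 -1.e+00] q [ 1.004  0.181  1.607 -0.     1.354 -0.206] F [-0.4   0.5  -0.54] w 0.0878
tool shift [ 0.5135 -0.0013 -0.6229] norm 0.807 world [ 0.2606 -0.764   0.0016]
[[ 0.936 -0.     0.353]
 [-0.353 -0.     0.936]
 [-0.    -1.    -0.001]]
t 0.30 pos [0.2029 0.5378 0.2384] jaw yaw 69.33 down [-3.e-04 -5.e-04 -1.e+00] q [ 1.004  0.181  1.607 -0.     1.354 -0.206] F [-0.4   0.5  -0.54] w 0.0878
tool shift [ 0.3996 -0.0015 -0.2076] norm 0.450 world [ 0.3006 -0.3353  0.0016]
ay deg (cw +): -5.77
```

Request:
{"fn": "drive_tool", "kwargs": {
  "motion": [
    {"tx": 0.0302,"tz": -0.0366},
    {"tx": 0.0302,"tz": -0.0366},
    {"tx": 0.0302,"tz": -0.0366},
    {"tx": 0.0302,"tz": -0.0366},
    {"tx": 0.0302,"tz": -0.0366},
    {"tx": 0.0302,"tz": -0.0366},
    {"tx": 0.0302,"tz": -0.0366},
    {"tx": 0.0302,"tz": -0.0366},
    {"tx": 0.0302,"tz": -0.0366},
    {"tx": 0.0302,"tz": -0.0366},
    {"tx": 0.0302,"tz": -0.0366},
    {"tx": 0.0302,"tz": -0.0366},
    {"tx": 0.0302,"tz": -0.0366},
    {"tx": 0.0302,"tz": -0.0366},
    {"tx": 0.0302,"tz": -0.0366},
    {"tx": 0.0302,"tz": -0.0366}
  ],
  "fingers": 0.0,
  "newtons": 10
}}

```text
invalid input
```

Run:
```python
from h import *
from bench import robot,optics
plan([.4635,-.2262,.24])
c=optics.read_camera("wrist"); cv2.imwrite("pics/w1.png",c["img"][:,:,::-1]); print(c["xyz"],rot(c["orientation"]).round(3))
```

```text
t 0.30 pos [0.2029 0.5378 0.2384] jaw yaw 69.33 down [-3.e-04 -5.e-04 -1.e+00] q [ 1.004  0.181  1.607 -0.     1.354 -0.206] F [-0.4   0.5  -0.54] w 0.0878
tool shift [ 0.5135 -0.0013 -0.6229] norm 0.807 world [ 0.2606 -0.764   0.0016]
[0.12569421 0.56733331 0.38419244] [[ 0.353 -0.887 -0.298]
 [ 0.936  0.335  0.113]
 [-0.    -0.318  0.948]]
```

View pics/w1.png

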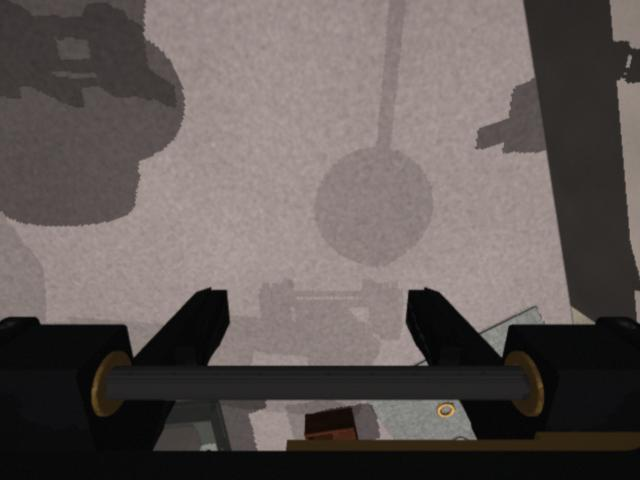

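The arm stayed put because the call was refused. I'll retry with all six numbers in each row.

Request:
{"fn": "drive_tool", "kwargs": {
  "motion": [
    {"tx": 0.0302,"ty": 0,"tz": -0.0366,"ax": 0,"ay": 0,"az": 0}
  ]
}}

```text
time: 0.45
position: [0.2175, 0.4951, 0.238]
orientation: [0.696, -0.696, 0.126, -0.125]
wrist_force: [1.4, -0.2, 1.3]
grip_width: 0.0881
```

Request:
{"fn": "drive_tool", "kwargs": {
  "motion": [
    {"tx": 0.0302,"ty": 0,"tz": -0.0366,"ax": 0,"ay": 0,"az": 0},
    {"tx": 0.0302,"ty": 0,"tz": -0.0366,"ax": 0,"ay": 0,"az": 0},
    {"tx": 0.0302,"ty": 0,"tz": -0.0366,"ax": 0,"ay": 0,"az": 0},
    {"tx": 0.0302,"ty": 0,"tz": -0.0366,"ax": 0,"ay": 0,"az": 0},
    {"tx": 0.0302,"ty": 0,"tz": -0.0366,"ax": 0,"ay": 0,"az": 0},
    {"tx": 0.0302,"ty": 0,"tz": -0.0366,"ax": 0,"ay": 0,"az": 0},
    {"tx": 0.0302,"ty": 0,"tz": -0.0366,"ax": 0,"ay": 0,"az": 0},
    {"tx": 0.0302,"ty": 0,"tz": -0.0366,"ax": 0,"ay": 0,"az": 0},
    {"tx": 0.0302,"ty": 0,"tz": -0.0366,"ax": 0,"ay": 0,"az": 0},
    {"tx": 0.0302,"ty": 0,"tz": -0.0366,"ax": 0,"ay": 0,"az": 0},
    {"tx": 0.0302,"ty": 0,"tz": -0.0366,"ax": 0,"ay": 0,"az": 0},
    {"tx": 0.0302,"ty": 0,"tz": -0.0366,"ax": 0,"ay": 0,"az": 0},
    {"tx": 0.0302,"ty": 0,"tz": -0.0366,"ax": 0,"ay": 0,"az": 0},
    {"tx": 0.0302,"ty": 0,"tz": -0.0366,"ax": 0,"ay": 0,"az": 0}
  ],
  "fingers": 0.0,
  "newtons": 10
}}

```text
time: 1.85
position: [0.4411, -0.156, 0.2414]
orientation: [0.697, -0.696, 0.119, -0.128]
wrist_force: [-0.3, 0.3, -0.0]
grip_width: 0.0004
```

Run:
```python
from h import *
from bench import robot,optics
plan([.4635,-.2262,.24])
c=optics.read_camera("wrist"); cv2.imwrite("pics/w1.png",c["img"][:,:,::-1]); print(c["xyz"],rot(c["orientation"]).round(3))
```

```text
t 1.85 pos [ 0.4411 -0.156   0.2414] jaw yaw 69.90 down [ 1.350e-02 -7.000e-04 -9.999e-01] q [-0.599 -0.078  1.872  0.007  1.336 -1.821] F [-0.29  0.33 -0.05] w 0.0004
tool shift [ 0.0451  0.0017 -0.0582] norm 0.074 world [ 0.0224 -0.0702 -0.0014]
[ 0.36162382 -0.1272796   0.38605211] [[ 0.344 -0.886 -0.312]
 [ 0.939  0.326  0.11 ]
 [ 0.004 -0.331  0.944]]
```

View pics/w1.png

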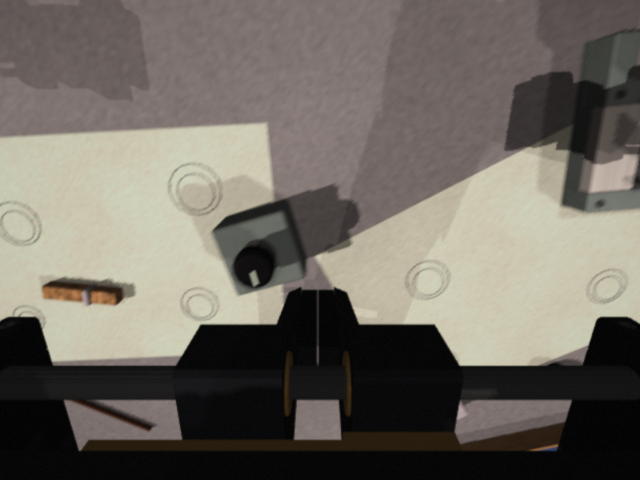

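The wrist view shows the mushroom at about (254,266) beside the shut fingertips, with the cork stick at (82,292) well clear. I'll measure the top disc.

Run:
```python
from h import *
from bench import robot,optics
c=optics.read_camera("wrist"); P=cloud(c)
g=c["img"].max(2); m=np.zeros_like(g); m[235:300,220:290]=(g[235:300,220:290]<60)
n,l,st,ce=cv2.connectedComponentsWithStats(m); print(st[1:],ce[1:])
q=P[225:300,210:300].reshape(-1,3); k=(q[:,2]>.088)&(q[:,2]<.11)&(np.hypot(q[:,0]-.463,q[:,1]+.226)<.035)
print(k.sum(),q[k].mean(0),cv2.minEnclosingCircle(q[k][:,:2].astype(np.float32)), np.percentile(q[k][:,2],[5,50,95]))
k=(abs(q[:,2]-.06)<.006); print(cv2.minAreaRect(q[k][:,:2].astype(np.float32)))
crop(c,210,190,310,300,6,"pics/w1c.png")
```

```text
[[ 241  235   49   47 1684]
 [ 286  241    4    2    4]
 [ 286  293    4    7   18]] [[264.57304038 256.70902613]
 [287.5        241.75      ]
 [288.05555556 296.66666667]]
1367 [ 0.46054531 -0.22398909  0.09874227] ((0.46256762742996216, -0.22584892809391022), 0.020264804363250732) [0.09253468 0.09961987 0.10108425]
((0.4693028926849365, -0.23488247394561768), (0.08297503739595413, 0.07540956139564514), 71.56839752197266)
```

View pics/w1c.png

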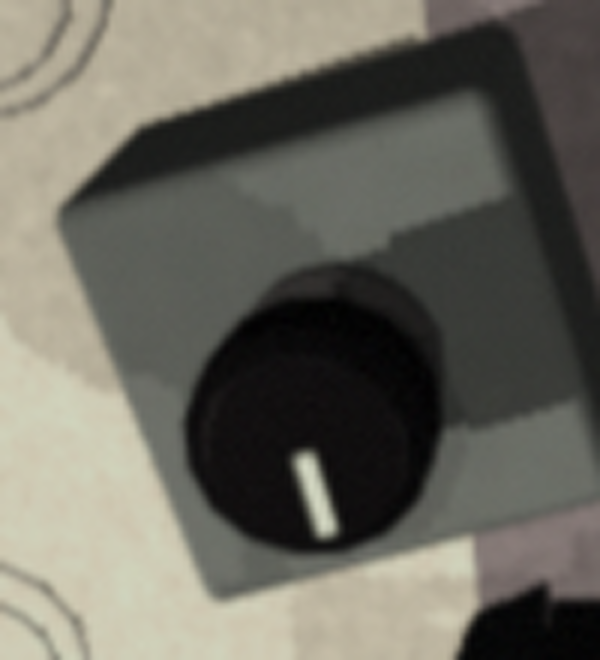

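The mushroom centre comes out at (0.4625, -0.2257) with radius 20.3 mm, which lies between the other two views.

Run:
```python
from h import *
plan([.4625,-.2257,.13])
```

```text
t 1.95 pos [ 0.4419 -0.1589  0.2412] jaw yaw 69.64 down [ 0.0133 -0.0023 -0.9999] q [-0.603 -0.074  1.869  0.006  1.334 -1.819] F [ 0.53  0.53 -0.96] w 0.0005
tool shift [ 0.0411  0.1116 -0.0558] norm 0.131 world [ 0.0206 -0.0668 -0.1112]
```

Request:
{"fn": "drive_tool", "kwargs": {
  "motion": [
    {"tx": 0.021,"ty": 0,"tz": -0.028,"ax": 0,"ay": 0,"az": 0.76},
    {"tx": 0.02,"ty": 0,"tz": -0.028,"ax": 0,"ay": 0,"az": 0},
    {"tx": 0,"ty": 0.03,"tz": 0,"ax": 0,"ay": 0,"az": 0},
    {"tx": 0,"ty": 0.03,"tz": 0,"ax": 0,"ay": 0,"az": 0},
    {"tx": 0,"ty": 0.03,"tz": 0,"ax": 0,"ay": 0,"az": 0},
    {"tx": 0,"ty": 0,"tz": 0,"ax": 0,"ay": 0,"az": 0}
  ]
}}

```text
time: 2.55
position: [0.4616, -0.2266, 0.1496]
orientation: [0.697, -0.695, 0.125, -0.126]
wrist_force: [-0.6, 0.8, 0.0]
grip_width: 0.0005
```

Run:
```python
from h import *
plan([.4625,-.2257,.11])
from bench import optics
c=optics.read_camera("wrist"); cv2.imwrite("pics/w2.png",c["img"][:,:,::-1])
P=cloud(c); q=P.reshape(-1,3); k=(q[:,2]>.095)&(q[:,2]<.105)&(np.hypot(q[:,0]-.463,q[:,1]+.226)<.03); print(k.sum(),q[k].mean(0),cv2.minEnclosingCircle(q[k][:,:2].astype(np.float32)))
```

```text
t 2.55 pos [ 0.4616 -0.2266  0.1496] jaw yaw 69.51 down [ 0.002   0.0028 -1.    ] q [-0.69   0.147  1.839  0.004  1.156 -1.904] F [-0.59  0.81  0.01] w 0.0005
tool shift [0.0005 0.0396 0.0011] norm 0.040 world [ 0.0009  0.0009 -0.0396]
2633 [ 0.46035152 -0.22537969  0.0993485 ] ((0.4625624120235443, -0.22617757320404053), 0.01994987577199936)
```

View pics/w2.png

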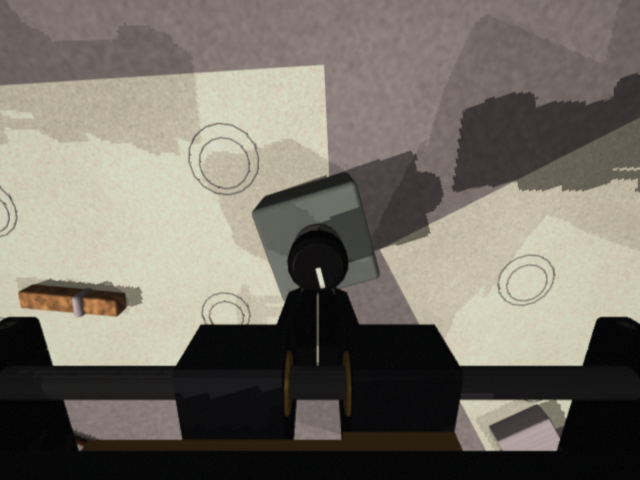

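The shut fingers are aligned on the mushroom at (318,262). Pressing down now.

Request:
{"fn": "drive_tool", "kwargs": {
  "motion": [
    {"tx": 0.0005,"ty": 0.03,"tz": 0.001,"ax": 0,"ay": 0,"az": 0},
    {"tx": 0,"ty": 0.015,"tz": 0,"ax": 0,"ay": 0,"az": 0},
    {"tx": 0,"ty": 0.003,"tz": 0,"ax": 0,"ay": 0,"az": 0},
    {"tx": 0,"ty": 0,"tz": 0,"ax": 0,"ay": 0,"az": 0}
  ]
}}

```text
time: 3.0
position: [0.4683, -0.2279, 0.1107]
orientation: [-0.695, 0.697, -0.12, 0.13]
wrist_force: [0.4, 0.7, 0.4]
grip_width: 0.0007
```

Request:
{"fn": "drive_tool", "kwargs": {
  "motion": [
    {"tx": 0,"ty": 0.003,"tz": 0,"ax": 0,"ay": 0,"az": 0},
    {"tx": 0,"ty": 0.002,"tz": 0,"ax": 0,"ay": 0,"az": 0}
  ]
}}

```text
time: 3.2
position: [0.4701, -0.2289, 0.1089]
orientation: [-0.694, 0.698, -0.118, 0.131]
wrist_force: [0.2, -0.3, 0.3]
grip_width: 0.0005
```

Run:
```python
from h import *
plan([.4625,-.226,.095])
from bench import robot
M=rot(robot.observe()["orientation"]); e=M.T@np.cross(M[:,1],[0,0,-1]); print("tilt fix deg tool",np.degrees(e).round(2))
```

```text
t 3.20 pos [ 0.4701 -0.2289  0.1089] jaw yaw 69.69 down [ 0.0173 -0.0093 -0.9998] q [-0.683  0.213  1.858  0.004  1.052 -1.901] F [ 0.24 -0.26  0.34] w 0.0005
tool shift [-0.0084  0.0137  0.0001] norm 0.016 world [-0.0076  0.0029 -0.0139]
tilt fix deg tool [0.15 0.   1.11]
```

Request:
{"fn": "drive_tool", "kwargs": {
  "motion": [
    {"tx": -0.008,"ty": 0,"tz": 0,"ax": 0.15,"ay": 0,"az": 1.1},
    {"tx": 0,"ty": 0,"tz": 0,"ax": 0,"ay": 0,"az": 0}
  ]
}}

```text
time: 3.4
position: [0.4626, -0.2263, 0.1099]
orientation: [-0.696, 0.696, -0.125, 0.125]
wrist_force: [1.1, 0.3, -0.7]
grip_width: 0.0007
```

```bash
cat >> h.py <<'E'
_p=plan
def plan(*a):
    _p(*a)
    from bench import robot
    M=rot(robot.observe()["orientation"]); e=M.T@np.cross(M[:,1],[0,0,-1]); print("tilt fix deg tool",np.degrees(e).round(2))
E
python3 - <<'E'
from h import *
plan([.4625,-.226,.095])
E
```

```text
t 3.40 pos [ 0.4626 -0.2263  0.1099] jaw yaw 69.70 down [ 1.e-04 -6.e-04 -1.e+00] q [-0.686  0.207  1.862 -0.     1.072 -1.902] F [ 1.13  0.3  -0.71] w 0.0007
tool shift [-0.0002  0.0149  0.0002] norm 0.015 world [-0.0001  0.0003 -0.0149]
tilt fix deg tool [ 0.03 -0.    0.02]
```

Request:
{"fn": "drive_tool", "kwargs": {
  "motion": [
    {"tx": 0,"ty": 0.014,"tz": 0,"ax": 0,"ay": 0,"az": 0.2},
    {"tx": 0,"ty": 0.003,"tz": 0,"ax": 0,"ay": 0,"az": 0}
  ]
}}

```text
time: 3.6
position: [0.4639, -0.2275, 0.0941]
orientation: [-0.695, 0.697, -0.125, 0.125]
wrist_force: [-6.7, 4.9, 15.9]
grip_width: 0.0004
```

Run:
```python
from h import *
plan([.4625,-.226,.095])
```

```text
t 3.60 pos [ 0.4639 -0.2275  0.0941] jaw yaw 69.68 down [-0.     -0.0019 -1.    ] q [-0.685  0.235  1.866 -0.002  1.039 -1.9  ] F [-6.74  4.94 15.9 ] w 0.0004
tool shift [-0.0018 -0.0009  0.0009] norm 0.002 world [-0.0014  0.0015  0.0009]
tilt fix deg tool [0.1  0.   0.04]
```

At z = 0.0941 with 16 N the button is fully down. I'll hold briefly, then raise and open the fingers.

Request:
{"fn": "drive_tool", "kwargs": {
  "motion": [
    {"tx": 0,"ty": 0,"tz": 0,"ax": 0,"ay": 0,"az": 0},
    {"tx": 0,"ty": -0.02,"tz": 0,"ax": 0,"ay": 0,"az": 0},
    {"tx": 0,"ty": -0.02,"tz": 0,"ax": 0,"ay": 0,"az": 0},
    {"tx": 0,"ty": 0,"tz": 0,"ax": 0,"ay": 0,"az": 0}
  ]
}}

```text
time: 4.0
position: [0.4627, -0.2266, 0.1325]
orientation: [0.696, -0.696, 0.127, -0.123]
wrist_force: [0.8, -0.7, -0.1]
grip_width: 0.0005
```

Request:
{"fn": "drive_tool", "kwargs": {
  "motion": [
    {"tx": 0,"ty": 0,"tz": 0,"ax": 0,"ay": 0,"az": 0},
    {"tx": 0,"ty": 0,"tz": 0,"ax": 0,"ay": 0,"az": 0},
    {"tx": 0,"ty": 0,"tz": 0,"ax": 0,"ay": 0,"az": 0},
    {"tx": 0,"ty": 0,"tz": 0,"ax": 0,"ay": 0,"az": 0},
    {"tx": 0,"ty": 0,"tz": 0,"ax": 0,"ay": 0,"az": 0}
  ],
  "fingers": 0.08
}}

```text
time: 4.5
position: [0.4604, -0.225, 0.1274]
orientation: [0.697, -0.694, 0.129, -0.121]
wrist_force: [0.2, 0.1, 0.0]
grip_width: 0.0385
```

Run:
```python
from h import *
plan([.4625,-.226,.080])
```

```text
t 4.50 pos [ 0.4604 -0.225   0.1274] jaw yaw 69.64 down [-0.0101  0.0061 -0.9999] q [-0.685  0.183  1.849 -0.002  1.122 -1.9  ] F [0.21 0.12 0.03] w 0.0385
tool shift [ 0.0028  0.0474 -0.0003] norm 0.047 world [ 0.0021 -0.001  -0.0474]
tilt fix deg tool [-0.13  0.   -0.67]
```

Request:
{"fn": "drive_tool", "kwargs": {
  "motion": [
    {"tx": 0.003,"ty": 0,"tz": 0,"ax": -0.13,"ay": 0,"az": -0.67},
    {"tx": 0,"ty": 0,"tz": 0,"ax": 0,"ay": 0,"az": 0},
    {"tx": 0,"ty": 0,"tz": 0,"ax": 0,"ay": 0,"az": 0},
    {"tx": 0,"ty": 0,"tz": 0,"ax": 0,"ay": 0,"az": 0},
    {"tx": 0,"ty": 0,"tz": 0,"ax": 0,"ay": 0,"az": 0},
    {"tx": 0,"ty": 0.01,"tz": 0,"ax": 0,"ay": 0,"az": 0.2}
  ]
}}

```text
time: 5.1
position: [0.4642, -0.2267, 0.1179]
orientation: [-0.696, 0.696, -0.125, 0.125]
wrist_force: [-0.1, -0.3, 0.6]
grip_width: 0.0796
```

Run:
```python
from h import *
plan([.4625,-.226,.080])
from bench import optics
c=optics.read_camera("wrist"); cv2.imwrite("pics/w3.png",c["img"][:,:,::-1])
```

```text
t 5.10 pos [ 0.4642 -0.2267  0.1179] jaw yaw 69.65 down [-5.e-04 -8.e-04 -1.e+00] q [-6.840e-01  1.980e-01  1.853e+00 -1.000e-03  1.090e+00 -1.899e+00] F [-0.06 -0.31  0.62] w 0.0796
tool shift [-0.0019  0.0379  0.0001] norm 0.038 world [-0.0017  0.0007 -0.0379]
tilt fix deg tool [ 0.06 -0.   -0.01]
```

View pics/w3.png

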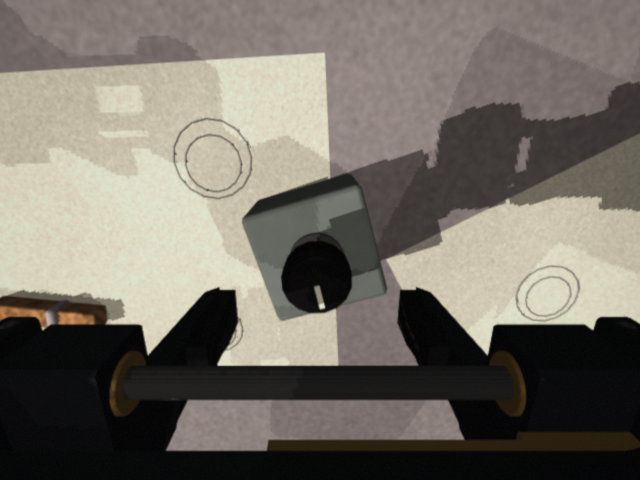

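The button is back up at (318,277) and the open fingers straddle it. Descending with small drift corrections, then gripping.

Request:
{"fn": "drive_tool", "kwargs": {
  "motion": [
    {"tx": -0.003,"ty": 0.018,"tz": 0,"ax": 0,"ay": 0,"az": 0.3},
    {"tx": -0.002,"ty": 0.015,"tz": 0,"ax": 0,"ay": 0,"az": 0.3},
    {"tx": 0,"ty": 0.002,"tz": 0,"ax": 0,"ay": 0,"az": 0}
  ]
}}

```text
time: 5.45
position: [0.4574, -0.2235, 0.0779]
orientation: [0.697, -0.695, 0.131, -0.119]
wrist_force: [-0.9, -0.5, -0.7]
grip_width: 0.0801
```

Run:
```python
from h import *
plan([.4625,-.226,.080])
```

```text
t 5.45 pos [ 0.4574 -0.2235  0.0779] jaw yaw 69.64 down [-0.015   0.0062 -0.9999] q [-0.685  0.258  1.878 -0.006  1.021 -1.898] F [-0.93 -0.47 -0.68] w 0.0801
tool shift [ 0.0056 -0.0022 -0.0006] norm 0.006 world [ 0.0051 -0.0025  0.0021]
tilt fix deg tool [-0.03  0.   -0.93]
```

Request:
{"fn": "drive_tool", "kwargs": {
  "motion": [
    {"tx": 0.0055,"ty": -0.003,"tz": -0.0005,"ax": 0,"ay": 0,"az": -0.93},
    {"tx": 0,"ty": 0,"tz": 0,"ax": 0,"ay": 0,"az": 0},
    {"tx": 0,"ty": 0,"tz": 0,"ax": 0,"ay": 0,"az": 0}
  ]
}}

```text
time: 5.75
position: [0.463, -0.2261, 0.0808]
orientation: [0.696, -0.696, 0.125, -0.125]
wrist_force: [-0.1, 0.3, -0.4]
grip_width: 0.08
```

Request:
{"fn": "drive_tool", "kwargs": {
  "motion": [
    {"tx": 0,"ty": 0,"tz": 0,"ax": 0,"ay": 0,"az": 0},
    {"tx": 0,"ty": 0,"tz": 0,"ax": 0,"ay": 0,"az": 0},
    {"tx": 0,"ty": 0,"tz": 0,"ax": 0,"ay": 0,"az": 0},
    {"tx": 0,"ty": 0,"tz": 0,"ax": 0,"ay": 0,"az": 0},
    {"tx": 0,"ty": 0,"tz": 0,"ax": 0,"ay": 0,"az": 0},
    {"tx": 0,"ty": 0,"tz": 0,"ax": 0,"ay": 0,"az": 0},
    {"tx": 0,"ty": 0,"tz": 0,"ax": 0,"ay": 0,"az": 0}
  ],
  "fingers": 0.03,
  "newtons": 10
}}

```text
time: 6.45
position: [0.464, -0.2271, 0.0827]
orientation: [-0.696, 0.696, -0.124, 0.126]
wrist_force: [0.7, 0.3, 0.8]
grip_width: 0.0394
```

Run:
```python
from h import *
plan([.4625,-.226,.080])
```

```text
t 6.45 pos [ 0.464  -0.2271  0.0827] jaw yaw 69.64 down [ 0.0034 -0.0018 -1.    ] q [-6.860e-01  2.520e-01  1.873e+00  1.000e-03  1.013e+00 -1.902e+00] F [0.71 0.27 0.8 ] w 0.0394
tool shift [-0.0018  0.0027  0.0006] norm 0.003 world [-0.0015  0.0011 -0.0027]
tilt fix deg tool [0.03 0.   0.22]
```

Gripped at 39.4 mm wide. Twisting clockwise.

Request:
{"fn": "drive_tool", "kwargs": {
  "motion": [
    {"tx": -0.001,"ty": 0.001,"tz": 0,"ax": 0,"ay": 8,"az": 0.2},
    {"tx": 0,"ty": 0,"tz": 0,"ax": 0,"ay": 8,"az": 0},
    {"tx": 0,"ty": 0,"tz": 0,"ax": 0,"ay": 8,"az": 0}
  ]
}}

```text
time: 6.75
position: [0.4635, -0.2279, 0.0823]
orientation: [-0.652, 0.654, -0.27, 0.272]
wrist_force: [-2.5, -1.0, 1.0]
grip_width: 0.039
```

Run:
```python
from h import *
plan([.4625,-.226,.081])
```

```text
t 6.75 pos [ 0.4635 -0.2279  0.0823] jaw yaw 44.90 down [ 0.0013 -0.0025 -1.    ] q [-6.860e-01  2.540e-01  1.872e+00 -1.000e-03  1.013e+00 -1.469e+00] F [-2.53 -0.98  1.01] w 0.0390
tool shift [-0.0021  0.0013  0.0006] norm 0.003 world [-0.001   0.0019 -0.0013]
tilt fix deg tool [ 0.05 -0.    0.16]
```

Request:
{"fn": "drive_tool", "kwargs": {
  "motion": [
    {"tx": -0.002,"ty": 0.001,"tz": 0,"ax": 0,"ay": 8,"az": 0.1},
    {"tx": 0,"ty": 0,"tz": 0,"ax": 0,"ay": 8,"az": 0},
    {"tx": 0,"ty": 0,"tz": 0,"ax": 0,"ay": 8,"az": 0}
  ]
}}

```text
time: 7.05
position: [0.4628, -0.2285, 0.0823]
orientation: [-0.578, 0.58, -0.405, 0.408]
wrist_force: [-2.1, 0.5, 1.1]
grip_width: 0.039
```

Run:
```python
from h import *
plan([.4625,-.226,.081])
from bench import robot; print(robot.observe()["torque"])
```

```text
t 7.05 pos [ 0.4628 -0.2285  0.0823] jaw yaw 19.89 down [ 0.0018 -0.0049 -1.    ] q [-0.687  0.252  1.874 -0.003  1.011 -1.033] F [-2.09  0.5   1.14] w 0.0390
tool shift [-0.0024  0.0013  0.0006] norm 0.003 world [-0.0003  0.0025 -0.0013]
tilt fix deg tool [-0.   0.   0.3]
[-0.24923399  0.30466132  0.32905163]
```

Request:
{"fn": "drive_tool", "kwargs": {
  "motion": [
    {"tx": -0.001,"ty": 0,"tz": 0,"ax": 0,"ay": 6,"az": 0.1},
    {"tx": 0,"ty": 0,"tz": 0,"ax": 0,"ay": 0,"az": 0}
  ]
}}

```text
time: 7.25
position: [0.4623, -0.2279, 0.0824]
orientation: [-0.555, 0.556, -0.436, 0.439]
wrist_force: [-0.6, 0.9, 0.9]
grip_width: 0.0392
```

Request:
{"fn": "drive_tool", "kwargs": {
  "motion": [
    {"tx": 0,"ty": 0,"tz": 0,"ax": 0,"ay": 0,"az": 0},
    {"tx": 0,"ty": 0,"tz": 0,"ax": 0,"ay": 0,"az": 0},
    {"tx": 0,"ty": 0,"tz": 0,"ax": 0,"ay": 0,"az": 0},
    {"tx": 0,"ty": 0,"tz": 0,"ax": 0,"ay": 0,"az": 0},
    {"tx": 0,"ty": 0,"tz": 0,"ax": 0,"ay": 0,"az": 0}
  ],
  "fingers": 0.088
}}

```text
time: 7.75
position: [0.4624, -0.2275, 0.0821]
orientation: [-0.557, 0.558, -0.434, 0.436]
wrist_force: [-0.3, -0.3, -0.0]
grip_width: 0.0772
```

Run:
```python
from h import *
plan([.4625,-.226,.081])
from bench import robot,optics; print(robot.observe()["torque"])
c=optics.read_camera("wrist"); crop(c,220,150,420,330,4,"pics/w4.png")
```

```text
t 7.75 pos [ 0.4624 -0.2275  0.0821] jaw yaw 13.99 down [ 0.0011 -0.0031 -1.    ] q [-0.687  0.252  1.875 -0.002  1.012 -0.93 ] F [-0.33 -0.27 -0.01] w 0.0772
tool shift [-0.0014  0.0011  0.0005] norm 0.002 world [ 0.0001  0.0015 -0.0011]
tilt fix deg tool [-0.02 -0.    0.18]
[-0.10413998  0.0874947  -0.01791675]
```

View pics/w4.png

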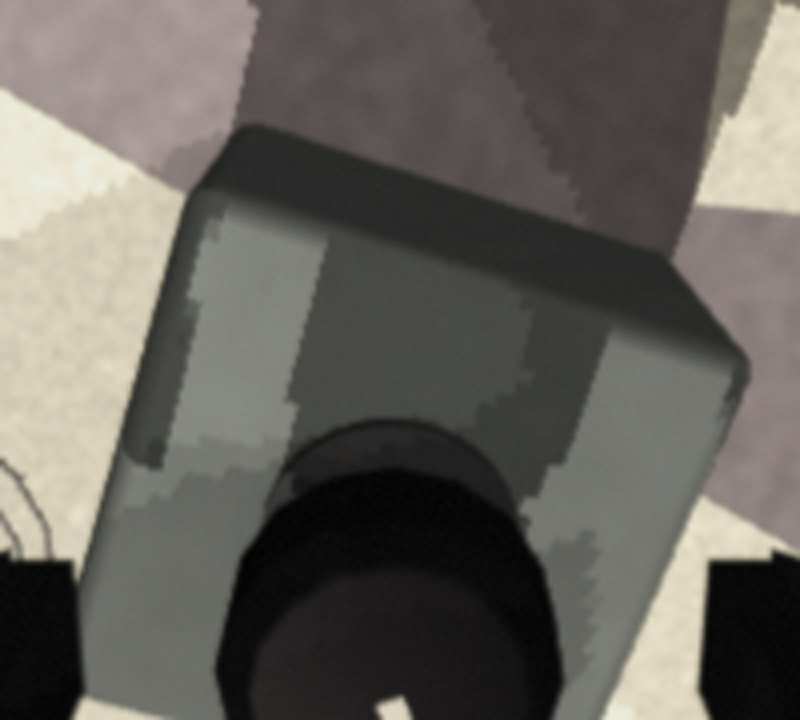

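Request:
{"fn": "drive_tool", "kwargs": {
  "motion": [
    {"tx": 0,"ty": -0.02,"tz": 0,"ax": 0,"ay": 0,"az": 0},
    {"tx": 0,"ty": -0.04,"tz": 0,"ax": 0,"ay": 0,"az": 0},
    {"tx": 0,"ty": -0.04,"tz": 0,"ax": 0,"ay": 0,"az": 0},
    {"tx": 0,"ty": -0.02,"tz": 0,"ax": 0,"ay": 0,"az": 0}
  ]
}}

```text
time: 8.2
position: [0.4596, -0.2251, 0.2016]
orientation: [-0.557, 0.558, -0.438, 0.433]
wrist_force: [0.4, 0.5, 0.0]
grip_width: 0.0881
```

Run:
```python
from h import *
plan([.5035,.2025,.20],75.1)
from bench import robot,optics
c=optics.read_camera("wrist"); cv2.imwrite("pics/w5.png",c["img"][:,:,::-1])
g=c["img"].min(2); P=cloud(c)
k=(g>130)&(abs(P[...,2]-.1)<.008)&(np.hypot(P[...,0]-.4625,P[...,1]+.226)<.021)
u=P[k][:,:2]; print(k.sum(), u.mean(0), np.degrees(np.arctan2(*(u.mean(0)-[.4625,-.226])[::-1])))
d=u-u.mean(0); w,v=np.linalg.eigh(d.T@d); print("axis",np.degrees(np.arctan2(v[1,1],v[0,1])), w)
t=np.load("top.npz"); P=t["P"]; k=(t["img"].min(2)>130)&(np.hypot(P[...,0]-.461,P[...,1]+.2245)<.021); u=P[k][:,:2]; print("before",k.sum(),np.degrees(np.arctan2(*(u.mean(0)-[.461,-.2245])[::-1])))
```

```text
t 8.20 pos [ 0.4596 -0.2251  0.2016] jaw yaw 14.03 down [-0.0069  0.0035 -1.    ] q [-0.687  0.082  1.796 -0.002  1.271 -0.931] F [0.44 0.48 0.05] w 0.0881
tool shift [-0.4042  0.0028  0.1462] norm 0.430 world [ 0.0439  0.4276 -0.0016]
ay deg (cw +): -61.07
tilt fix deg tool [ 0.34  0.   -0.29]
54 [ 0.46643058 -0.23218765] -57.575071200332296
axis 124.22755321635614 [3.45331270e-05 7.65461886e-04]
before 0 nan<stdin>:9: RuntimeWarning: Mean of empty slice.
  ret = um.true_divide(
```

View pics/w5.png

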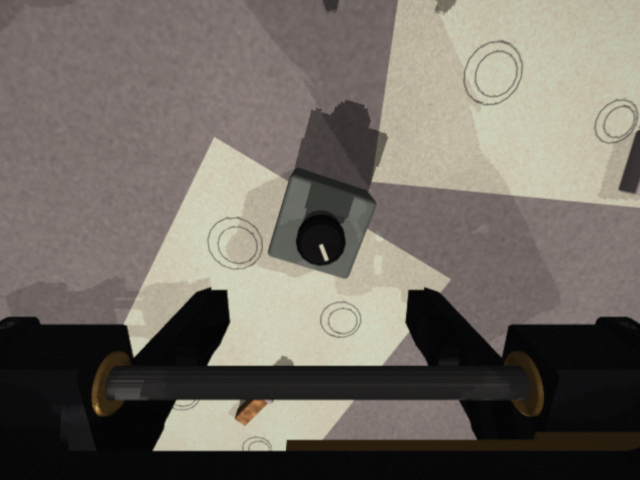

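The mark (top at about (325,253)) now points at -56°, that is about 52° clockwise of the box axis, so the mushroom is on its reset stop and up. I'll go to the cassette.

Request:
{"fn": "drive_tool", "kwargs": {
  "motion": [
    {"tx": -0.0449,"ty": 0,"tz": 0.0162,"ax": 0.3,"ay": 0,"az": -0.3},
    {"tx": -0.0449,"ty": 0,"tz": 0.0162,"ax": 0,"ay": 0,"az": 0},
    {"tx": -0.0449,"ty": 0,"tz": 0.0162,"ax": 0,"ay": 0,"az": 0},
    {"tx": -0.0449,"ty": 0,"tz": 0.0162,"ax": 0,"ay": 0,"az": 0},
    {"tx": -0.0449,"ty": 0,"tz": 0.0162,"ax": 0,"ay": 0,"az": 0},
    {"tx": -0.0449,"ty": 0,"tz": 0.0162,"ax": 0,"ay": 0,"az": 0},
    {"tx": -0.0449,"ty": 0,"tz": 0.0162,"ax": 0,"ay": 0,"az": 0},
    {"tx": -0.0449,"ty": 0,"tz": 0.0162,"ax": 0,"ay": 0,"az": 0},
    {"tx": -0.02,"ty": 0,"tz": 0.008,"ax": 0,"ay": 0,"az": 0},
    {"tx": 0,"ty": 0,"tz": 0,"ax": 0,"ay": -8.5,"az": 0},
    {"tx": 0,"ty": 0,"tz": 0,"ax": 0,"ay": -8.5,"az": 0},
    {"tx": 0,"ty": 0,"tz": 0,"ax": 0,"ay": -8.5,"az": 0},
    {"tx": 0,"ty": 0,"tz": 0,"ax": 0,"ay": -8.5,"az": 0},
    {"tx": 0,"ty": 0,"tz": 0,"ax": 0,"ay": -8.5,"az": 0},
    {"tx": 0,"ty": 0,"tz": 0,"ax": 0,"ay": -8.5,"az": 0},
    {"tx": 0,"ty": 0,"tz": 0,"ax": 0,"ay": -8.5,"az": 0},
    {"tx": 0,"ty": 0,"tz": 0,"ax": 0,"ay": 0,"az": 0}
  ],
  "fingers": 0.088
}}

```text
time: 9.95
position: [0.5005, 0.1904, 0.1916]
orientation: [-0.698, 0.703, -0.099, 0.098]
wrist_force: [-0.2, -0.1, -0.4]
grip_width: 0.0879
```

Run:
```python
from h import *
plan([.5025,.203,.20],75.1)
from bench import robot,optics
c=optics.read_camera("wrist"); cv2.imwrite("pics/w6.png",c["img"][:,:,::-1])
```

```text
t 9.95 pos [0.5005 0.1904 0.1916] jaw yaw 74.00 down [-0.0017 -0.0069 -1.    ] q [ 0.146  0.144  1.749 -0.007  1.251 -1.144] F [-0.19 -0.06 -0.38] w 0.0879
tool shift [-0.0016 -0.0085  0.0126] norm 0.015 world [0.002  0.0126 0.0084]
ay deg (cw +): -1.10
tilt fix deg tool [0.41 0.   0.01]
```

View pics/w6.png

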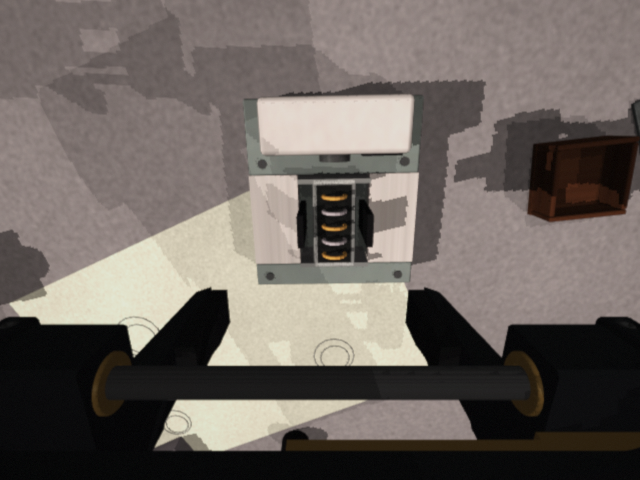

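The wrist view shows the cassette between the tabs at (302,222) and (366,222), and the ring box clear at right (582,178). I'll measure the dock and tabs from this view.

```bash
cat > meas.py <<'E'
from h import *
from bench import robot,optics
c=optics.read_camera("wrist"); P=cloud(c); p=P[60:300,200:470].reshape(-1,3)
for z,n in((.04,"base"),(.09,"head")):
    m=abs(p[:,2]-z)<.005; r=cv2.minAreaRect(p[m][:,:2].astype(np.float32)); print(n,m.sum(),r,np.median(p[m][:,2]))
a=np.radians(-14.9);X=np.array([np.cos(a),np.sin(a)]);Y=np.array([-X[1],X[0]]);O=np.array([.501,.2045])
q=np.stack([(p[:,:2]-O)@X,(p[:,:2]-O)@Y,p[:,2]],1)
m=(abs(q[:,0])<.025)&(q[:,2]>.073)&(q[:,2]<.083)&(abs(q[:,1])<.045)
T=[]
for s in(1,-1):
    t=q[m&(q[:,1]*s>.015)]; print(s,len(t),t.min(0).round(4),t.max(0).round(4)); T.append((t.min(0)+t.max(0))/2)
mid=(T[0]+T[1])/2; print("tabs mid world",(O+mid[0]*X+mid[1]*Y).round(4),"local",mid.round(4))
E
python3 meas.py
```

```text
base 15480 ((0.4824467897415161, 0.20992860198020935), (0.15066677331924438, 0.16976751387119293), 75.15090942382812) 0.04002154514544348
head 9127 ((0.4223967492580414, 0.22569552063941956), (0.1099591851234436, 0.04004686325788498), 75.14822387695312) 0.0897532495085134
1 235 [-0.0136  0.0262  0.0732] [0.015  0.0318 0.0777]
-1 220 [-0.0136 -0.0312  0.0732] [ 0.0149 -0.0256  0.0775]
tabs mid world [0.5017 0.2046] local [0.0007 0.0003 0.0754]
```

Measurements agree: the tab midpoint is at (0.5017, 0.2046), jaw yaw is 75.15°, and the sizes match to 1 mm.

Run:
```python
from h import *
plan([.5017,.2046,.11],75.15)
```

```text
t 10.05 pos [0.5006 0.1904 0.1917] jaw yaw 73.70 down [-0.0017 -0.0069 -1.    ] q [ 0.146  0.144  1.749 -0.007  1.252 -1.138] F [ 0.52 -0.14  0.03] w 0.0881
tool shift [-0.0029  0.0816  0.0146] norm 0.083 world [ 0.0011  0.0142 -0.0817]
ay deg (cw +): -1.45
tilt fix deg tool [ 0.41 -0.    0.02]
```

Request:
{"fn": "drive_tool", "kwargs": {
  "motion": [
    {"tx": -0.003,"ty": 0,"tz": 0.0145,"ax": 0.4,"ay": -1.4,"az": 0},
    {"tx": 0,"ty": 0.03,"tz": 0,"ax": 0,"ay": 0,"az": 0.2},
    {"tx": 0,"ty": 0.03,"tz": 0,"ax": 0,"ay": 0,"az": 0.2},
    {"tx": 0,"ty": 0.005,"tz": 0,"ax": 0,"ay": 0,"az": 0.2},
    {"tx": 0,"ty": 0,"tz": 0,"ax": 0,"ay": 0,"az": 0}
  ]
}}

```text
time: 10.55
position: [0.5033, 0.2093, 0.1263]
orientation: [0.703, -0.699, 0.096, -0.092]
wrist_force: [0.5, -0.7, -0.7]
grip_width: 0.0876
```

Run:
```python
from h import *
plan([.5017,.2046,.046],75.15)
```

```text
t 10.55 pos [0.5033 0.2093 0.1263] jaw yaw 74.73 down [-0.0062  0.0059 -1.    ] q [ 0.172  0.247  1.773  0.008  1.126 -1.135] F [ 0.52 -0.68 -0.73] w 0.0876
tool shift [ 0.0003  0.0802 -0.0053] norm 0.080 world [-0.0016 -0.0047 -0.0803]
ay deg (cw +): -0.42
tilt fix deg tool [-0.23  0.   -0.43]
```

Request:
{"fn": "drive_tool", "kwargs": {
  "motion": [
    {"tx": 0,"ty": 0.02,"tz": -0.005,"ax": -0.23,"ay": -0.4,"az": -0.3},
    {"tx": 0,"ty": 0,"tz": 0,"ax": 0,"ay": 0,"az": 0},
    {"tx": 0,"ty": 0,"tz": 0,"ax": 0,"ay": 0,"az": 0}
  ]
}}

```text
time: 10.85
position: [0.5042, 0.2061, 0.1098]
orientation: [0.702, -0.7, 0.091, -0.093]
wrist_force: [0.3, -0.1, 0.3]
grip_width: 0.0881
```

```bash
python3 meas.py
python3 - <<'E'
from h import *
plan([.5017,.2046,.046],75.15)
from bench import optics
c=optics.read_camera("wrist"); cv2.imwrite("pics/w7.png",c["img"][:,:,::-1])
E
```

```text
base 18598 ((0.46922990679740906, 0.21312375366687775), (0.15041296184062958, 0.14307576417922974), 75.24421691894531) 0.039965906592687506
head 19813 ((0.4222348630428314, 0.22558854520320892), (0.11028581112623215, 0.039520882070064545), 75.04602813720703) 0.08973982305894762
1 433 [-0.0142  0.0261  0.0731] [0.0147 0.0318 0.0781]
-1 437 [-0.0139 -0.0313  0.073 ] [ 0.0148 -0.0256  0.0779]
tabs mid world [0.5014 0.2047] local [0.0003 0.0002 0.0755]
t 10.90 pos [0.5041 0.2061 0.1097] jaw yaw 75.08 down [ 0.0023  0.002  -1.    ] q [ 0.169  0.266  1.789  0.002  1.084 -1.142] F [ 0.39 -1.38 -0.97] w 0.0877
tool shift [-0.002   0.0637 -0.0022] norm 0.064 world [-0.0024 -0.0015 -0.0637]
ay deg (cw +): -0.07
tilt fix deg tool [-0.14  0.    0.1 ]
```

View pics/w7.png

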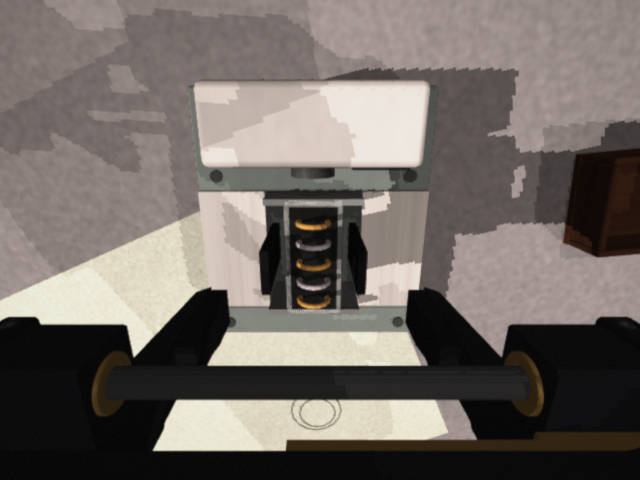

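The tabs at (270,258) and (360,258) sit between the open fingers, and the second measurement is (0.5014, 0.2047). Descending.

Request:
{"fn": "drive_tool", "kwargs": {
  "motion": [
    {"tx": -0.002,"ty": 0.015,"tz": -0.002,"ax": -0.1,"ay": 0,"az": 0.2},
    {"tx": 0,"ty": 0.015,"tz": 0,"ax": 0,"ay": 0,"az": 0},
    {"tx": 0,"ty": 0.005,"tz": 0,"ax": 0,"ay": 0,"az": 0},
    {"tx": 0,"ty": 0,"tz": 0,"ax": 0,"ay": 0,"az": 0}
  ]
}}

```text
time: 11.35
position: [0.5031, 0.205, 0.0749]
orientation: [0.702, -0.7, 0.091, -0.093]
wrist_force: [0.3, -0.5, -1.0]
grip_width: 0.088
```

Run:
```python
from h import *
plan([.5015,.2047,.046],75.15)
```

```text
t 11.35 pos [0.5031 0.205  0.0749] jaw yaw 75.06 down [ 0.0027  0.0021 -1.    ] q [ 0.167  0.317  1.807  0.002  1.014 -1.144] F [ 0.29 -0.45 -0.98] w 0.0880
tool shift [-0.0015  0.0289 -0.0008] norm 0.029 world [-0.0016 -0.0003 -0.0289]
ay deg (cw +): -0.09
tilt fix deg tool [-0.15 -0.    0.12]
```

Request:
{"fn": "drive_tool", "kwargs": {
  "motion": [
    {"tx": -0.0015,"ty": 0.015,"tz": -0.0008,"ax": -0.1,"ay": 0,"az": 0.2},
    {"tx": 0,"ty": 0.01,"tz": 0,"ax": 0,"ay": 0,"az": 0},
    {"tx": 0,"ty": 0.002,"tz": 0,"ax": 0,"ay": 0,"az": 0},
    {"tx": 0,"ty": 0,"tz": 0,"ax": 0,"ay": 0,"az": 0}
  ]
}}

```text
time: 11.75
position: [0.5014, 0.2046, 0.0457]
orientation: [0.701, -0.701, 0.093, -0.091]
wrist_force: [0.8, -0.1, -0.6]
grip_width: 0.088
```

Run:
```python
from h import *
plan([.5015,.2047,.046],75.15)
```

```text
t 11.75 pos [0.5014 0.2046 0.0457] jaw yaw 75.05 down [-0.0015  0.0013 -1.    ] q [ 0.167  0.366  1.817  0.002  0.96  -1.144] F [ 0.79 -0.07 -0.61] w 0.0880
tool shift [ 0.0001 -0.0003  0.0001] norm 0.000 world [0.0001 0.0001 0.0003]
ay deg (cw +): -0.10
tilt fix deg tool [-0.05  0.   -0.1 ]
```

On target. Pinching with 25 N.

Request:
{"fn": "drive_tool", "kwargs": {
  "motion": [
    {"tx": 0,"ty": 0,"tz": 0,"ax": 0,"ay": 0,"az": 0},
    {"tx": 0,"ty": 0,"tz": 0,"ax": 0,"ay": 0,"az": 0},
    {"tx": 0,"ty": 0,"tz": 0,"ax": 0,"ay": 0,"az": 0},
    {"tx": 0,"ty": 0,"tz": 0,"ax": 0,"ay": 0,"az": 0},
    {"tx": 0,"ty": 0,"tz": 0,"ax": 0,"ay": 0,"az": 0},
    {"tx": 0,"ty": 0,"tz": 0,"ax": 0,"ay": 0,"az": 0},
    {"tx": 0,"ty": 0,"tz": 0,"ax": 0,"ay": 0,"az": 0}
  ],
  "fingers": 0.03,
  "newtons": 25
}}

```text
time: 12.45
position: [0.5021, 0.2047, 0.0471]
orientation: [0.702, -0.701, 0.092, -0.092]
wrist_force: [-0.2, -0.1, -2.6]
grip_width: 0.0454
```

Run:
```python
from h import *
plan([.5015,.2047,.046],75.15)
from bench import optics
c=optics.read_camera("wrist"); cv2.imwrite("pics/w8.png",c["img"][:,:,::-1])
```

```text
t 12.45 pos [0.5021 0.2047 0.0471] jaw yaw 75.06 down [ 0.      0.0013 -1.    ] q [ 0.167  0.364  1.816  0.002  0.962 -1.144] F [-0.21 -0.06 -2.64] w 0.0454
tool shift [-0.0006  0.0011 -0.0001] norm 0.001 world [-0.0006  0.     -0.0011]
ay deg (cw +): -0.09
tilt fix deg tool [-0.07  0.   -0.02]
```

View pics/w8.png

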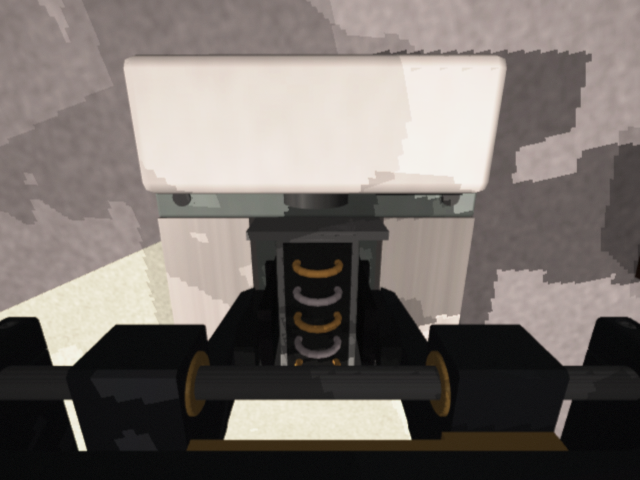

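Both tabs are between the pads, which read 45 mm against a nominal 48 mm pinched home. I'll lift slowly.

Request:
{"fn": "drive_tool", "kwargs": {
  "motion": [
    {"tx": 0,"ty": -0.006,"tz": 0,"ax": 0,"ay": 0,"az": 0},
    {"tx": 0,"ty": -0.008,"tz": 0,"ax": 0,"ay": 0,"az": 0},
    {"tx": 0,"ty": -0.008,"tz": 0,"ax": 0,"ay": 0,"az": 0}
  ]
}}

```text
time: 12.8
position: [0.5007, 0.2044, 0.0689]
orientation: [0.701, -0.701, 0.093, -0.091]
wrist_force: [-0.5, -0.4, -1.8]
grip_width: 0.0454
```

Run:
```python
from h import *
plan([.5017,.2047,.146],75.15)
from bench import optics
c=optics.read_camera("wrist"); cv2.imwrite("pics/w9.png",c["img"][:,:,::-1])
```

```text
t 12.80 pos [0.5007 0.2044 0.0689] jaw yaw 75.06 down [-3.4e-03  8.0e-04 -1.0e+00] q [ 0.167  0.326  1.811  0.002  1.008 -1.144] F [-0.5  -0.38 -1.76] w 0.0454
tool shift [ 0.0006 -0.0771  0.0005] norm 0.077 world [0.001  0.0003 0.0771]
ay deg (cw +): -0.09
tilt fix deg tool [ 0.   0.  -0.2]
```

View pics/w9.png

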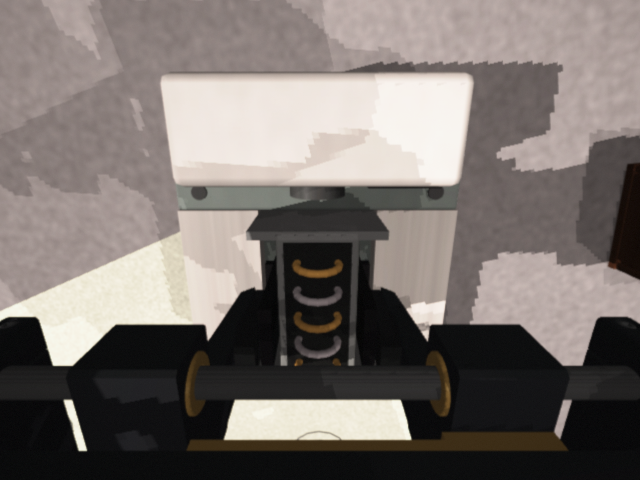

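The rings keep their pixel places while the dock recedes, so the cassette is coming up with the gripper. Continuing.

Request:
{"fn": "drive_tool", "kwargs": {
  "motion": [
    {"tx": 0.0005,"ty": -0.01,"tz": 0,"ax": 0,"ay": 0,"az": -0.2},
    {"tx": 0,"ty": -0.012,"tz": 0,"ax": 0,"ay": 0,"az": -0.1},
    {"tx": 0,"ty": -0.012,"tz": 0,"ax": 0,"ay": 0,"az": -0.1},
    {"tx": 0,"ty": -0.012,"tz": 0,"ax": 0,"ay": 0,"az": -0.1},
    {"tx": 0,"ty": -0.012,"tz": 0,"ax": 0,"ay": 0,"az": -0.1},
    {"tx": 0,"ty": -0.01,"tz": 0,"ax": 0,"ay": 0,"az": 0},
    {"tx": 0,"ty": -0.006,"tz": 0,"ax": 0,"ay": 0,"az": 0},
    {"tx": 0,"ty": 0,"tz": 0,"ax": 0,"ay": 0,"az": 0},
    {"tx": 0,"ty": 0,"tz": 0,"ax": 0,"ay": 0,"az": 0}
  ]
}}

```text
time: 13.75
position: [0.5028, 0.2049, 0.1537]
orientation: [0.701, -0.701, 0.087, -0.097]
wrist_force: [0.1, 0.4, -2.9]
grip_width: 0.0455
```

Run:
```python
from h import *
plan([.5017,.2047,.146],75.15)
from bench import optics,robot
c=optics.read_camera("wrist"); cv2.imwrite("pics/w10.png",c["img"][:,:,::-1])
s=optics.read_camera("scene"); crop(s,180,110,400,290,3,"pics/s10.png")
plan([.5017,.2047,.146],75.15); print(robot.observe()["joint_vel"].round(4))
P=cloud(s);
```

```text
t 13.75 pos [0.5028 0.2049 0.1537] jaw yaw 75.07 down [ 1.460e-02 -9.000e-04 -9.999e-01] q [ 0.17   0.194  1.774 -0.004  1.159 -1.139] F [ 0.09  0.38 -2.91] w 0.0455
tool shift [-0.0012  0.0077 -0.0005] norm 0.008 world [-0.0011 -0.0002 -0.0077]
ay deg (cw +): -0.08
tilt fix deg tool [-0.17  0.    0.82]
t 13.85 pos [0.5027 0.2048 0.1533] jaw yaw 75.07 down [ 0.014  -0.001  -0.9999] q [ 0.17   0.195  1.774 -0.004  1.159 -1.139] F [-0.26 -0.46 -1.78] w 0.0455
tool shift [-0.0011  0.0073 -0.0004] norm 0.007 world [-0.001  -0.0001 -0.0073]
ay deg (cw +): -0.08
tilt fix deg tool [-0.15  0.    0.79]
[ 0.0009  0.0074  0.0043 -0.001  -0.001  -0.0014]
```

View pics/w10.png

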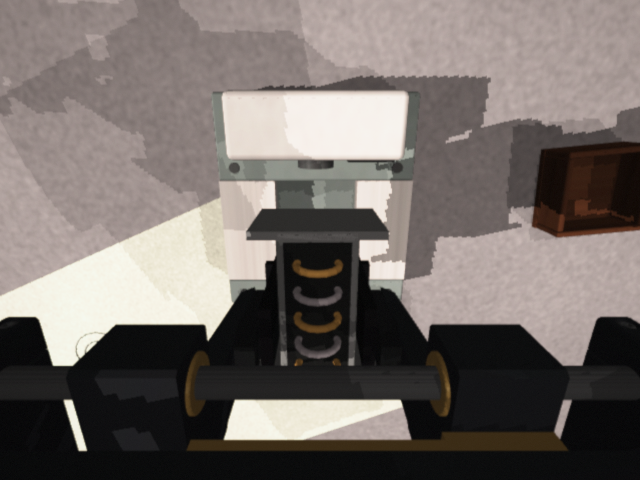

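View pics/s10.png

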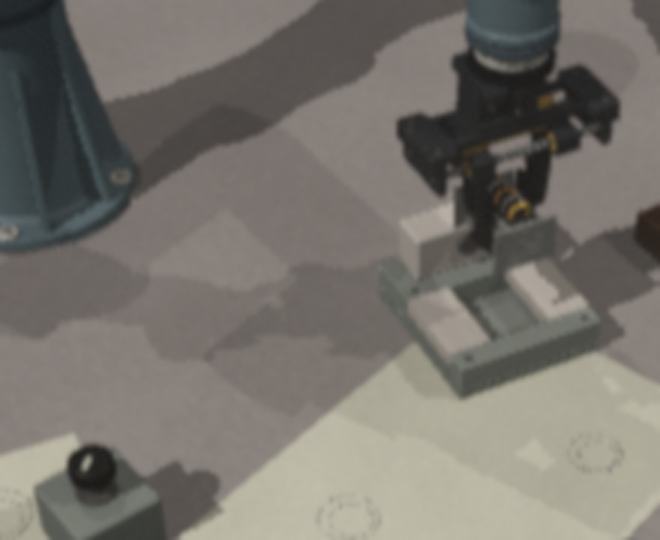

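The cassette is held well clear of the bay, level to about 1°, and the mushroom is up. A small tilt correction and a settle, then I'll hand in.

Request:
{"fn": "drive_tool", "kwargs": {
  "motion": [
    {"tx": -0.001,"ty": 0.003,"tz": 0,"ax": 0,"ay": 0,"az": 0.7},
    {"tx": 0,"ty": 0,"tz": 0,"ax": 0,"ay": 0,"az": 0},
    {"tx": 0,"ty": 0,"tz": 0,"ax": 0,"ay": 0,"az": 0},
    {"tx": 0,"ty": 0,"tz": 0,"ax": 0,"ay": 0,"az": 0},
    {"tx": 0,"ty": 0,"tz": 0,"ax": 0,"ay": 0,"az": 0}
  ]
}}

```text
time: 14.35
position: [0.5004, 0.2048, 0.1477]
orientation: [0.702, -0.701, 0.093, -0.091]
wrist_force: [0.1, 0.2, -2.2]
grip_width: 0.0455
```

Run:
```python
from h import *
from bench import optics,robot
c=optics.read_camera("wrist"); optics.read_camera("top")
cv2.imwrite("pics/w11.png",c["img"][:,:,::-1])
plan([.5017,.2047,.146],75.15); print(robot.observe()["joint_vel"].round(4))
print(robot.job_done())
```

```text
t 14.45 pos [0.5005 0.2048 0.1478] jaw yaw 75.06 down [-0.0029  0.0018 -1.    ] q [ 0.167  0.207  1.772  0.002  1.165 -1.144] F [ 0.36  0.12 -2.34] w 0.0458
tool shift [0.0012 0.0018 0.0002] norm 0.002 world [ 0.0012 -0.0001 -0.0018]
ay deg (cw +): -0.09
tilt fix deg tool [-0.05  0.   -0.19]
[-0.0014 -0.0024 -0.0013 -0.0004 -0.0013 -0.0007]
the job is handed in; nothing more can be done
None
```

I finished the job and handed it in at about 14.5 s of the 54 s allowed; `job_done()` reports no verdict.

- **Button:** I pressed the mushroom right down (fingertips at z = 94.1 mm, 16 N up on the wrist) and let it spring back. I then gripped it and turned it about 55° clockwise. Afterwards it was up, and its white mark pointed about 52° clockwise of the box axis, which matches the 0.9 rad stop.
- **Cassette:** I pinched both catches at 25 N and lifted the cassette straight up by about 101 mm, which puts its centre at about 144 mm. At hand-in the tool was level within 0.2° and still, and the wrist carried 2.3 N, which fits a 0.25 kg cassette.
- **Bystanders:** I came near none of them and saw no contact, but I did not measure their positions again at the end.

**Disagreements:**
- The scene camera read about 5 mm off the top and wrist cameras, so I used the wrist camera's positions.
- The finger opening read 45.5 mm when pinched, against the nominal 48 mm. I put this down to the pads giving under load, and did not confirm it.
- The first move call was refused as "invalid input". It worked once each row gave all six numbers.

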